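# Clamp a row of calk blanks in the ratchet bench clamp

### The arm

A 6-joint arm with a two-finger parallel gripper is mounted at the origin on the work surface. World frame = base frame: x ahead of the robot, y to its left, z up, the work surface at z = 0. Lengths are in mm, angles in degrees, forces in N, time in s.
With the tool pointing down it reaches from about 325 to 925 mm from the base axis. Payload 3.1 kg.
Tool frame: the origin (TCP) lies at the very end of the fingers, on their centre line; the grasp point (between the pads) lies grasp_offset behind it (grasp_offset is the distance from the TCP to the grasp point, in mm); z points along the fingers, x is the direction in which the jaws open and shut, and the axes are right-handed (so a half turn about z gives the same grasp; the last joint's range is limited). The gripper opens to 85 mm and grips with 20 to 120 N. Pads are 22 mm wide; open, the fingers measure 114 mm over their backs; the gripper's body (76 mm by 85 mm) begins 54 mm behind the grasp point. The pads swing forward as they close: fully open they stand 13 mm farther back than shut.
Start: joints at [63.472, 12.427, 92.441, -0, 75.132, -6.429], TCP at [214.763, 586.955, 231.3] pointing down, gripper open.
Joint ranges: [-157.48, 157.48], [-44.54, 120.13], [17.64, 146.25], [-64.5, 244.5], [7.68, 150.69], [-147.95, 147.95]. Speed limits (degrees/s): [159.86, 159.86, 180, 180, 180, 180].

### API

Orientations are given as [roll, pitch, yaw] about the fixed x, y, z axes, in that order (R = Rz(yaw) Ry(pitch) Rx(roll)).
In Python, from station import * gives the robot as it stands. Calls block until the motion is done:
- goto(position, orientation): joint-space move of the TCP to a pose.
- move_l(position, attitude=None, speed=150): straight line of the TCP; attitude=None keeps the orientation; speed is the mean speed in mm/s.
- move_j(angles): joint-space move.
- grip(opening, squeeze=None): finger opening in mm; squeeze is the grip in N (None keeps the last); returns when the fingers have stopped.
- wait(seconds).
- solve_ik(position, orientation): joint angles nearest the present ones, or None.
- get_obs(): the state.
- get_image(name): name is "scene" or "top"; returns the picture (420x560x3 uint8, red, green, blue); there is no depth.
- get_calibration(name): a dict with "fx", "fy", "cx", "cy" (pixels), "R" (3x3) and "t" (3): a world point X has camera coordinates R X + t. Camera axes: x right, y down, z forward; pixel columns grow to the right and rows downward; lengths in mm; the calibration is good to about 2 mm. A picture is of the moment at which its call begins. get_calibration takes no time and is no camera call.
A pose or a line that the arm cannot do raises Unreachable and nothing moves.
- sign_off(): hands the job in, once; it reports no verdict.
Trained networks look in the newest picture that a camera, given by its name, has taken for a name from the list of things; names that differ only in an ending like _2 or _b are one class to them, and where a whole thing is asked for, a point or a joint stands for the part that bears it (a point fixed in the world has none). Each returns a list of dicts, best first, with "score" (0 to 1); they miss things now and then, are a little off and sometimes report something else, mostly with a low value. They report only what shows in the picture. A call takes as long as a camera call.
- spot_in(name, camera): "extent" ([centre column, centre row, width, height] in pixels, round what is visible of it).
- regions_of(name, camera): "region" (420x560 bool, what is visible of it) and "extent" ([centre column, centre row, width, height] in pixels, round what is visible of it).
The state is a dict: "t": time; "joint_pos": joint angles; "qvel": joint speeds; "effort": joint torques, N m; "tcp_pos": TCP position; "ee_rot": TCP orientation; "wrist_force": force on the tool from outside, world axes, zero at the start; "moment": the same for the moment, N m; "grip_width": finger opening in mm.
Only numpy, scipy, OpenCV 4.12 (cv2) and the standard library are available. Lean on these libraries where they do the work, as an engineer would, in place of code of your own. Each camera call takes 0.05 s, during which the arm holds its last target. There are 200 camera calls.

### The job

Flip the small reversing lever on the ratchet handle over and swing the handle back and forth until the sliding stop is backed off as far as it goes. Then take every calk blank from the pocket tray and set it on the bed in the channel, one behind another between the fixed jaw and the stop, none lying crosswise. Flip the lever back again and work the handle until the stop clamps the whole row against the jaw with its sprung face pushed more than half way in, and leave the shoes, creaser and mallet where they lie.

Things in the scene. Friction and masses are not known exactly. Their poses are not given: they have to be found in the camera images.
- bed: fixed cast-iron clamp bed, 130 mm (x) by 325 mm (y, -90 to +235 mm), top 30 mm above the table; origin on the table under the channel. Channel along the bed's y at x = 0, 26 mm wide, floor = bed top, between two rails 8 mm high and 8 mm wide, y = -50 to +60 mm. A fixed steel jaw (70 mm wide, 24 mm above the bed) closes its -y end, face at y = -50 mm. Stop, then ratchet, lie toward +y
- stop (a joint): sliding stop, m: the gap between the jaw's face and the stop's face is 24 mm plus this value (face unpressed). Grows as the stop is backed off toward the bed's +y; range -0.022 to 0.080 (fully off, gap 104 mm). Geared to the ratchet wheel, 22 mm per rad; only the ratchet moves it and it stays where left; when clamping it stalls against the row
- stop_face: the stop's steel face plate, spring-backed: it is pushed back into the stop by up to 7 mm, 1.5 N per mm, as the stop is driven on against the row; 24 mm wide, from 1.5 to 23.5 mm above the bed; axes as the bed's, origin on the bed's top at the face that looks toward the jaw (-y)
- stop_mid (a point): point in the middle of the stop's face, 12 mm above the bed
- handle (a joint): angle of the ratchet handle about its upright pivot, rad, from -0.55 to 0.55, anticlockwise from above; 0 = along the bed's +y. Stays where left (friction 0.15 N m); driving the wheel takes about 0.5 N m, 3 N at the knob, 5 N when clamped tight (over 10 N it may jump a tooth). 14 teeth: up to 0.45 rad of a stroke is lost before the pawl takes hold; the return swing only clicks
- handle_pivot (a point): on the handle's upright axis, 59 mm above the table, at x = -22 mm, y = 120 mm of the bed
- handle_knob (a point): middle of the wooden upright knob at the handle's end, 26 mm in diameter, from 59 to 103 mm above the table; 160 mm from the pivot. z of this frame is up, x points outward along the handle
- lever (a joint): small brass reversing lever, rad, -0.35 to 0.35 relative to the handle, anticlockwise from above, about an upright axis 54 mm out from the handle's pivot. Over 0.25: swinging the handle anticlockwise (+) backs the stop off. Under -0.25: swinging it clockwise (-) drives the stop toward the jaw (clamps). Between: neutral. Stays where left, takes about 1.3 N at the pin; starts at the clamping side
- lever_pin (a point): middle of the upright steel finger pin of the reversing lever, 10 mm in diameter, from 67 to 93 mm above the table (the lever's flat arm below it), 38 mm from the lever's own pivot, outward along the handle
- tray: fixed plywood pocket tray, 106 x 106 mm, 18 mm high; origin under its centre. Four square pockets of 22 mm, 12 mm deep (floor 6 mm above the table), centres at x = -25 or +25 mm, y = -25 or +25 mm
- blank1: square steel calk blank, 18 x 18 mm and 32 mm tall, 80 g; origin at its middle, z along its length (it may fall over: then z lies level). Starts upright in a pocket of the tray. Absent (None) in some starts
- blank2: square steel calk blank, 18 x 18 mm and 32 mm tall, 80 g; origin at its middle, z along its length (it may fall over: then z lies level). Starts upright in a pocket of the tray. Absent (None) in some starts
- blank3: square steel calk blank, 18 x 18 mm and 32 mm tall, 80 g; origin at its middle, z along its length (it may fall over: then z lies level). Starts upright in a pocket of the tray. Absent (None) in some starts
- blank4: square steel calk blank, 18 x 18 mm and 32 mm tall, 80 g; origin at its middle, z along its length (it may fall over: then z lies level). Starts upright in a pocket of the tray. Absent (None) in some starts
- shoe1: bystander: bright steel pony shoe lying flat, about 115 x 110 x 8 mm, origin under its middle; leave alone
- shoe2: bystander: a second such pony shoe; leave alone
- creaser: bystander: red-handled steel creaser lying along its x, about 185 mm long, 16 mm high; leave alone
- mallet: bystander: stubby copper mallet lying along its x, head at +x, about 190 mm long, 42 mm high; leave alone

How it is judged:
By the outcome, as a careful person would: the job done as asked, in the order asked, and still so for the second after the job is handed in, with the robot touching nothing.
Of blank1, blank2, blank3, blank4 only 2 to 3 are there at a start; the rules pass over those that are not, and their reading is None.
At some moment in a run one of blank1, blank2, blank3, blank4 may be knocked a few centimetres aside while the robot is not near it.
Once in a run the grip may slacken for a moment while it holds something.
It also fails if it takes over 210 s, if anything falls off the work surface, if the arm or the gripper's body presses on something with over 40 N, if the wrist force passes 120 N, or if a joint passes its speed limit or range.

## Working session

There is one attempt and no reset: what is moved stays moved. The work goes in short steps, each a Python script; the robot and the scene stay as the last script left them, time stands still between calls to the robot, and variables do not carry over. Pictures are saved under pics/ and viewed, about 12 in all and at most 16, crops included, and the job is handed in when it is done.

```bash
mkdir -p pics; ls; python3 - <<'E'
from station import *
import cv2,numpy as np
for c in ["scene","top"]:
    im=get_image(c); cv2.imwrite(f"pics/{c}0.png",cv2.resize(im[:,:,::-1],(784,588)))
    k=get_calibration(c); print(c,k["fx"],k["fy"],k["cx"],k["cy"],(-np.array(k["R"]).T@k["t"]).round(0),np.array(k["R"]).round(2).tolist())
    for n in ["bed","tray","blank1","handle_knob","lever_pin","stop_face","shoe1","creaser","mallet"]:
        print(n,[(round(d["score"],2),np.round(d["extent"]).tolist()) for d in spot_in(n,c)][:5])
print(get_obs())
E
```

```text
pics
scene 485.47932660577953 485.47932660577953 281.88367899662455 208.41408089756578 [1216. -522.  669.] [[0.64, 0.77, -0.01], [0.48, -0.4, -0.78], [-0.61, 0.49, -0.62]]
bed [(0.81, [285.0, 172.0, 144.0, 103.0])]
tray [(0.9, [154.0, 265.0, 67.0, 56.0])]
blank1 [(0.63, [142.0, 268.0, 14.0, 17.0]), (0.53, [137.0, 251.0, 14.0, 17.0]), (0.28, [430.0, 202.0, 75.0, 37.0])]
handle_knob [(0.64, [321.0, 140.0, 78.0, 49.0])]
lever_pin [(0.46, [320.0, 148.0, 25.0, 30.0]), (0.36, [272.0, 177.0, 45.0, 18.0])]
stop_face [(0.47, [319.0, 144.0, 75.0, 46.0]), (0.39, [257.0, 183.0, 6.0, 10.0])]
shoe1 [(0.67, [310.0, 298.0, 74.0, 53.0]), (0.63, [360.0, 251.0, 63.0, 46.0])]
creaser [(0.87, [428.0, 201.0, 80.0, 40.0])]
mallet [(0.72, [177.0, 326.0, 82.0, 90.0])]
top 432.4438318067623 432.4438318067623 283.7327178432518 212.05372625569146 [ 461.  -36. 1034.] [[0.01, -1.0, -0.03], [-0.99, -0.01, -0.17], [0.17, 0.03, -0.99]]
bed [(0.65, [231.0, 270.0, 175.0, 61.0]), (0.4, [194.0, 275.0, 24.0, 29.0]), (0.17, [422.0, 180.0, 30.0, 76.0])]
tray [(0.89, [404.0, 254.0, 49.0, 53.0])]
blank1 [(0.74, [192.0, 275.0
[... 316 characters left out ...]
]
mallet [(0.81, [420.0, 180.0, 29.0, 73.0])]
{'t': 1.0, 'joint_pos': array([ 6.34717877e+01,  1.24270743e+01,  9.24404983e+01, -1.48381371e-03,
        7.51351570e+01, -6.42708129e+00]), 'qvel': array([ 0.03240342, -0.01436525, -0.00711122,  0.01989059, -0.03847699,
        0.02676428]), 'effort': array([ 1.36941897e-03, -3.96889079e+01, -3.04270864e+01, -1.41894516e-04,
        5.85125163e-04, -1.29031250e-06]), 'tcp_pos': array([214.76922709, 586.93904613, 231.30905611]), 'ee_rot': array([1.79998880e+02, 2.87297226e-03, 6.98992496e+01]), 'wrist_force': array([ 0.19380348,  0.2079191 , -0.46148847]), 'moment': array([-0.06500606,  0.03546325,  0.00146293]), 'grip_width': 85.41116629042502}
```

View pics/scene0.png

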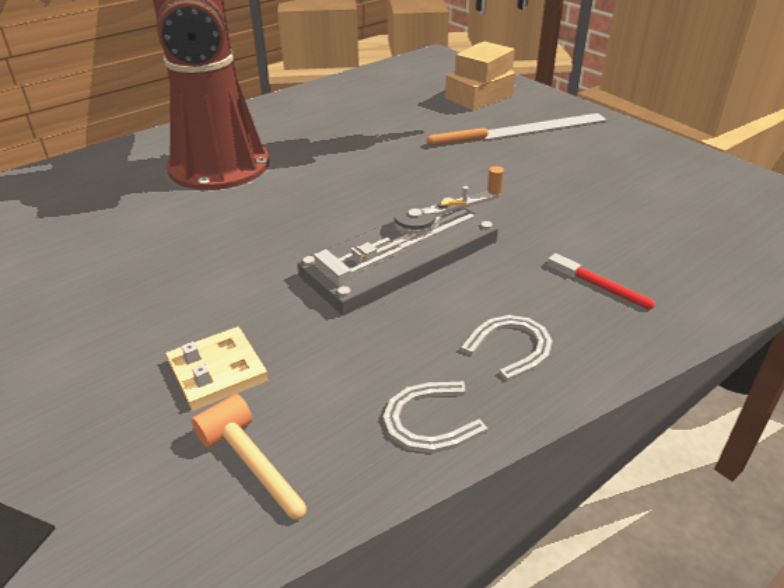

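View pics/top0.png

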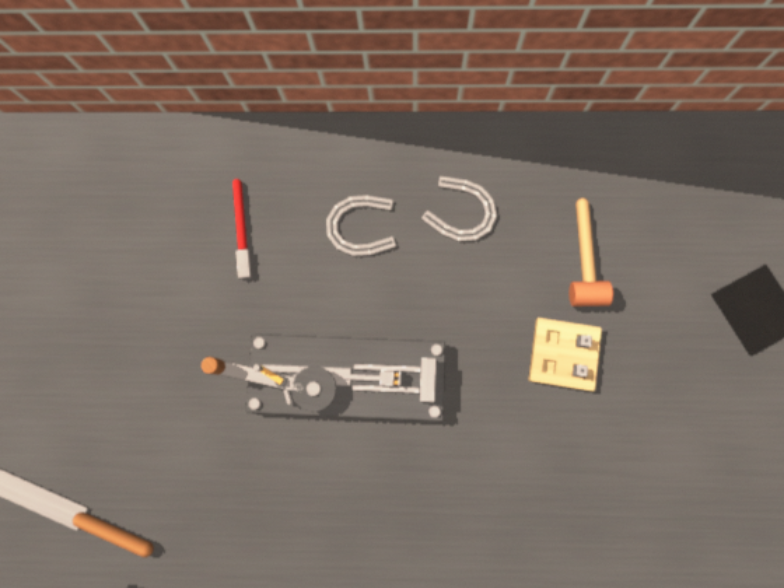

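Two blanks are visible in the tray, in the two pockets on the robot's -y side. The bed's jaw faces -y and the handle points to about +y. Next I'll crop in on the bed.

```bash
python3 - <<'E'
from station import *
import cv2,numpy as np
a=get_image("top")[:,:,::-1]; b=get_image("scene")[:,:,::-1]
A=cv2.resize(a[230:310,135:330],None,fx=4,fy=4,interpolation=cv2.INTER_CUBIC)
T=cv2.resize(a[222:286,375:435],None,fx=4,fy=4,interpolation=cv2.INTER_CUBIC)
out=np.zeros((320+256,780,3),np.uint8); out[:320,:780]=A; out[320:,:240]=T
T2=cv2.resize(b[228:300,115:195],None,fx=3.5,fy=3.5,interpolation=cv2.INTER_CUBIC); out[320:320+252,260:260+280]=T2
cv2.imwrite("pics/crop1.png",out)
cv2.imwrite("pics/crop2.png",cv2.resize(b[110:225,208:365],None,fx=5,fy=5,interpolation=cv2.INTER_CUBIC))
E
```

```text
(no output)
```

View pics/crop1.png

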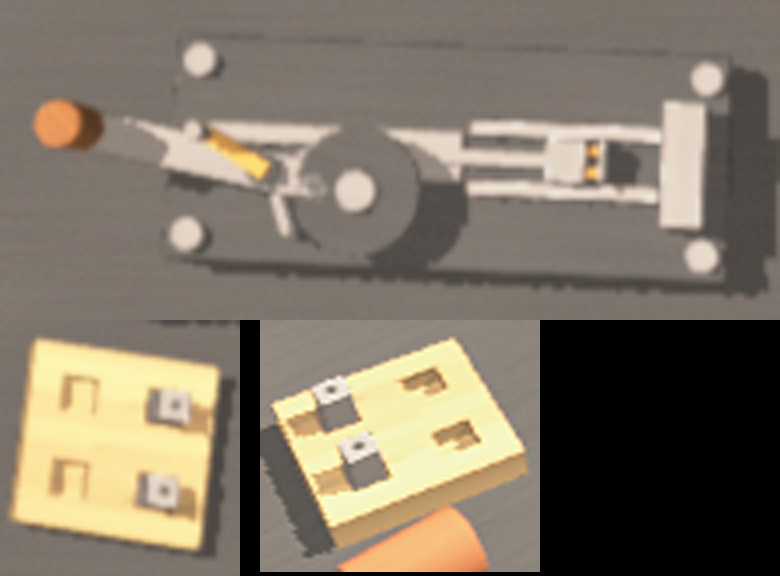

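View pics/crop2.png

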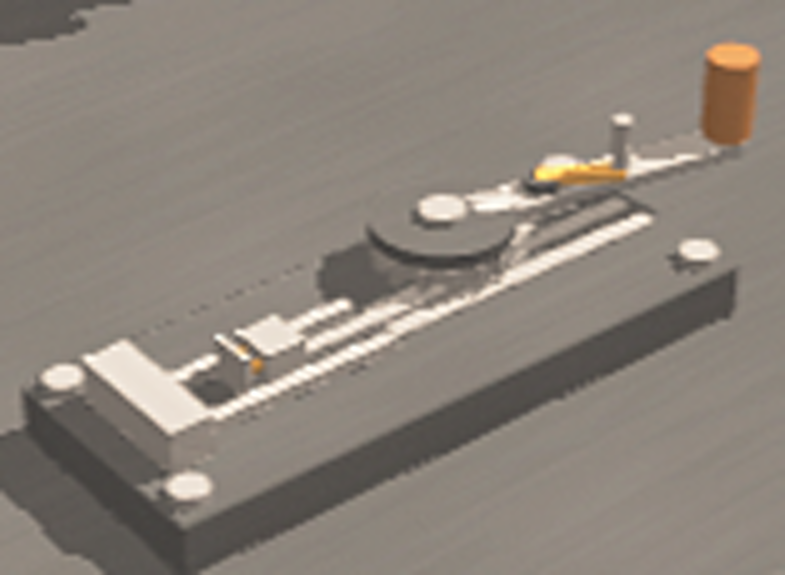

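Corners as read from the crops: the bed's are at (180,38), (730,57), (727,282) and (172,258) in crop1. The tray, blanks, knob and pin are also clear. The handle sits at about +0.2 rad. I'll fit the poses from these.

```bash
cat > h.py <<'E'
from station import *
import cv2,numpy as np
from scipy.optimize import least_squares
C={c:get_calibration(c) for c in("top","scene")}
def proj(X,c):
    k=C[c];p=np.array(k["R"])@X+np.array(k["t"]);return np.array([k["fx"]*p[0]/p[2]+k["cx"],k["fy"]*p[1]/p[2]+k["cy"]])
def unproj(uv,c,z):
    k=C[c];R=np.array(k["R"]);o=-R.T@np.array(k["t"]);d=R.T@np.array([(uv[0]-k["cx"])/k["fx"],(uv[1]-k["cy"])/k["fy"],1]);return o+d*(z-o[2])/d[2]
def w(P,p):  # P=(x,y,yaw): local point to world
    c,s=np.cos(P[2]),np.sin(P[2]);return np.array([P[0]+c*p[0]-s*p[1],P[1]+s*p[0]+c*p[1],p[2]])
def fit(obs,P0):
    f=lambda P:np.concatenate([proj(w(P,p),c)-uv for c,p,uv in obs])
    r=least_squares(f,P0,x_scale=[10,10,.1],loss="soft_l1");return r.x,f(r.x).reshape(-1,2)
E
python3 - <<'E'
from h import *
A=lambda u,v:np.array([(u+.5)/4-.5+135,(v+.5)/4-.5+230]); B=lambda u,v:np.array([(u+.5)/5-.5+208,(v+.5)/5-.5+110])
T=lambda u,v:np.array([(u+.5)/4-.5+375,(v-320+.5)/4-.5+222]); S=lambda u,v:np.array([(u-260+.5)/3.5-.5+115,(v-320+.5)/3.5-.5+228])
bed=[("top",(65,235,30),A(180,38)),("top",(65,-90,30),A(730,57)),("top",(-65,-90,30),A(724,280)),("top",(-65,235,30),A(172,258)),
("scene",(-65,-90,30),B(25,392)),("scene",(65,-90,30),B(185,525)),("scene",(65,235,30),B(737,270)),("scene",(-35,-50,54),B(125,340)) ]
bed=bed[:7]
P,r=fit(bed,[370,150,0]);print("bed",P,r.round(1).tolist())
tr=[("top",(53,53,18),T(35,340)),("top",(53,-53,18),T(219,368)),("top",(-53,-53,18),T(200,550)),("top",(-53,53,18),T(12,520)),
("scene",(-53,-53,18),S(272,405)),("scene",(-53,53,18),S(455,340)),("scene",(53,53,18),S(525,450)),("scene",(53,-53,18),S(333,520))]
Q,r=fit(tr,[380,-250,-.1]);print("tray",Q,r.round(1).tolist())
for n,a,b,z in [("knobtop",A(60,122),B(733,57),103),("pintop",A(197,131),B(623,120),93),("bl1",T(176,404),S(331,390),38),("bl2",T(163,490),S(359,446),38)]:
    print(n,unproj(a,"top",z).round(1),unproj(b,"scene",z).round(1))
for p in [(25,-25,0),(-25,-25,0)]: print("pocket",w(Q,p).round(1))
pv=w(P,(-22,120,59));print("pivot",pv.round(1))
E
```

```text
bed [ 4.97709959e+02  2.58438402e+00 -2.26687577e-02] [[-0.7, -0.9], [0.5, -1.3], [0.9, -0.1], [-2.8, 0.4], [-1.5, -1.7], [-0.5, 0.4], [0.5, -2.2]]
tray [ 5.40951067e+02 -2.89411841e+02 -1.49319959e-01] [[0.3, -0.2], [-0.6, -0.2], [-0.7, -0.6], [0.4, -0.4], [0.1, -0.9], [-0.4, -1.1], [-0.3, -0.8], [-0.4, 1.0]]
knobtop [512.2 277.6 103. ] [515.9 276.7 103. ]
pintop [508.6 205.5  93. ] [513.1 206.5  93. ]
bl1 [ 561.6 -319.4   38. ] [ 515.1 -311.2   38. ]
bl2 [ 512.5 -310.1   38. ] [ 564.  -319.3   38. ]
pocket [ 562.  -317.9    0. ]
pocket [ 512.5 -310.4    0. ]
pivot [478.4 123.1  59. ]
```

```bash
cat >> h.py <<'E'
BED=np.array([497.7,2.6,-.0227]); TRAY=np.array([540.95,-289.4,-.1493]); PV=np.array([478.4,123.1])
BEDYAW=np.degrees(BED[2])
def unit(d): return np.array([np.cos(np.radians(d)),np.sin(np.radians(d))])
def snap(name,top=None,scene=None,f=4):
    ims=[]
    for c,b in(("top",top),("scene",scene)):
        if b: 
            ims.append(cv2.resize(get_image(c)[b[0]:b[1],b[2]:b[3],::-1],None,fx=f,fy=f,interpolation=cv2.INTER_CUBIC))
    W=max(i.shape[1] for i in ims)
    cv2.imwrite("pics/"+name,np.vstack([np.pad(i,((0,0),(0,W-i.shape[1]),(0,0))) for i in ims]))
def F(): return np.array(get_obs()["wrist_force"])
E
python3 - <<'E'
from h import *
try: print("go",grasp_offset)
except Exception as e: print(e)
u=unit(-13); pin=np.array([511,206.8])
grip(30)
goto([*pin,140],[180,0,-13]); o=get_obs(); print(o["t"],o["tcp_pos"],o["grip_width"],F())
f0=F()
move_l([*pin,73],speed=60); print(F()-f0)
end=np.array([486,213.2])-13*u
for s in np.linspace(0,1,8)[1:]:
    move_l([*(pin+s*(end-pin)),73],speed=40); print((F()-f0).round(1))
move_l([*(end+4*u),73],speed=60); 
move_l([*(end+4*u),170]); goto([430,-100,250],[180,0,0])
snap("lev.png",top=(230,310,135,330),scene=(120,180,280,370)); print(get_obs()["t"])
E
```

```text
go 18.700000000000003
3.4583 [510.96244366 207.73702211 140.30631957] 30.03818478312342 [-0.36895658  0.19163156  0.14651903]
[0.74843145 0.32525823 0.09819189]
[1.  0.1 0.4]
[ 1.  -0.2  0.6]
[ 1.7  0.9 -0. ]
[ 0.9 -1.   0.4]
[ 0.8  0.6 -0.9]
[ 0.4  0.4 -0.9]
[ 0.8 -0.1  0.2]
9.1583
```

View pics/lev.png

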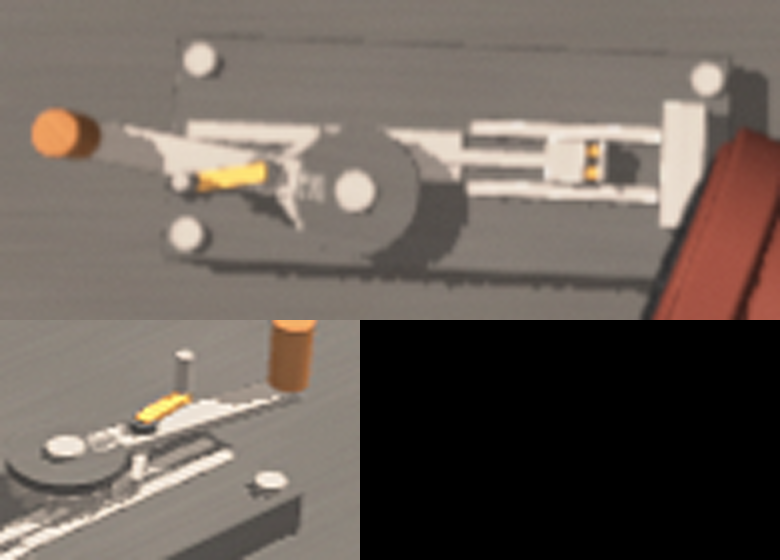

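The lever is over: the pin is at crop (181,181), on the other side of the handle. Next I'll work the handle, straddling the knob.

```bash
cat >> h.py <<'E'
R_K=159.
def kpose(phi,z=76): return [*(PV+R_K*unit(phi)),z],[180,0,phi-90]
def swing(p0,p1,step,fmax=7.5,speed=150):
    """sweep tool centre about the pivot; stops when the tangential force passes fmax; returns reached phi and peak."""
    f0=F();pk=[];n=max(1,int(np.ceil(abs(p1-p0)/step)))
    for p in np.linspace(p0,p1,n+1)[1:]:
        q,a=kpose(p); move_l(q,a,speed=speed)
        t=unit(p+90)*np.sign(p1-p0); f=-(F()[:2])@t; pk.append(round(float(f),1))
        if f>fmax: break
    return p,pk
E
python3 - <<'E'
from h import *
grip(36)
q,a=kpose(78.6,150); goto(q,a); print(F())
q,a=kpose(78.6); move_l(q,a,speed=80); print(F())
p,_=swing(78.6,57.8,4)
for i in range(2):
    p,k=swing(p,119.6,4); print(get_obs()["t"],p,k)
    if p<119: break
    p,k=swing(p,57.8,8); print(k)
q,a=kpose(p+1.5); move_l(q,a)
snap("h1.png",top=(230,310,135,330)); print(get_obs()["t"])
E
```

```text
[ 0.21905151 -0.76833521  0.99797786]
[-0.71335894 -0.4936674   1.20144737]
17.45 119.6 [0.3, 0.5, 1.2, 0.2, -0.7, -0.5, 1.0, 0.1, 0.3, -0.0, -0.6, 0.0, 0.0, -0.1, -0.6, -0.3]
[-0.1, -0.3, 0.4, 0.1, -0.4, 0.0, 0.6, -0.1]
23.7833 119.6 [0.4, -0.4, 0.9, 0.4, 0.1, -0.5, -0.5, 0.6, 0.2, -0.3, 0.2, -1.2, 0.2, 0.0, 0.6, -0.6]
[-0.0, 0.2, 0.8, -0.4, 0.8, 0.1, -0.4, -0.6]
26.4167
```

View pics/h1.png

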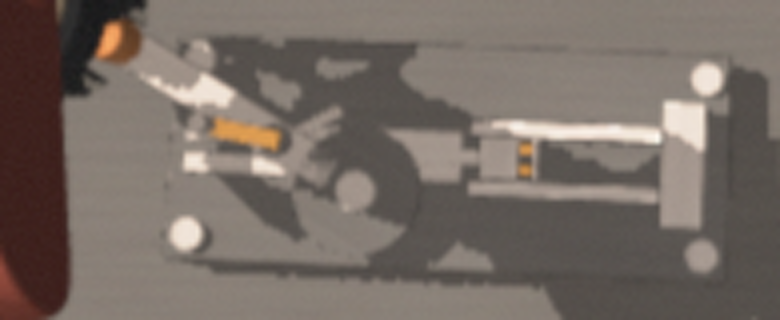

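The stop moved back about 40 mm in two strokes, with its face now at crop column 537. I'll do one more full stroke and then a fine one that watches the force.

```bash
python3 - <<'E'
from h import *
p=59.3
p,k=swing(p,119.6,3); print(get_obs()["t"],p,k)
p,k=swing(p,57.8,8)
p,k=swing(p,80,4); print(k)
p,k=swing(p,119.6,1,fmax=4.5); print(get_obs()["t"],p,k)
q,a=kpose(p-1.8); move_l(q,a)
q,a=kpose(p-1.8,160); move_l(q,a)
goto([430,-120,250],[180,0,0])
snap("h2.png",top=(225,310,135,330),scene=(110,200,208,365)); print(get_obs()["t"])
E
```

```text
31.6667 119.6 [0.3, -0.5, 0.2, -0.2, 0.1, -0.4, 0.1, -0.0, 0.3, 0.3, -0.4, 0.4, 0.3, 1.2, -0.6, -1.0, 0.7, -0.7, 0.6, -0.6, -0.1]
[-0.2, 0.8, 0.6, 1.1, -0.3, 0.1]
43.0 109.69999999999999 [1.0, 2.9, 1.8, 1.2, 1.8, 1.2, 2.2, 1.5, 1.6, 1.3, 2.0, 1.4, 1.9, 1.9, 1.5, 1.4, 1.8, 1.7, 1.3, 1.4, 0.9, 1.7, 1.9, 1.9, 2.1, 1.4, 2.6, 2.5, 2.7, 4.8]
45.5583
```

View pics/h2.png

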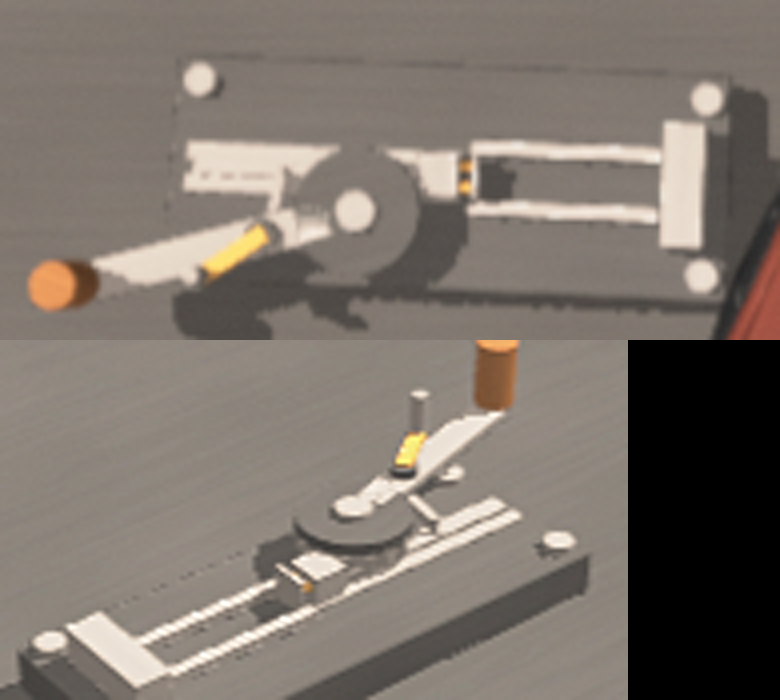

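The stop is near its limit, with a gap of about 105 mm by scale. I'll confirm with a firmer push and then check the tray.

```bash
python3 - <<'E'
from h import *
q,a=kpose(107.5,150); goto(q,a); q,a=kpose(107.5); move_l(q,a,speed=100)
p,k=swing(107.5,118,.7,fmax=6.8); print(get_obs()["t"],p,k)
q,a=kpose(p-2); move_l(q,a); q,a=kpose(p-2,160); move_l(q,a)
goto([430,60,250],[180,0,80])
snap("tray.png",top=(222,286,375,435),scene=(228,300,115,195))
for n in ["blank1"]:
  for c,z in (("top",38),("scene",38)): get_image(c);print([(round(d["score"],2),np.round(d["extent"]).tolist()) for d in spot_in(n,c)][:5])
print(get_obs()["t"])
E
```

```text
49.7083 112.09375 [3.5, 3.9, 5.3, 5.7, 6.6, 6.4, 7.9]
[(0.48, [413.0, 269.0, 12.0, 14.0])]
[(0.55, [137.0, 252.0, 12.0, 14.0]), (0.48, [142.0, 266.0, 10.0, 13.0]), (0.28, [284.0, 171.0, 10.0, 12.0])]
52.3083
```

View pics/tray.png

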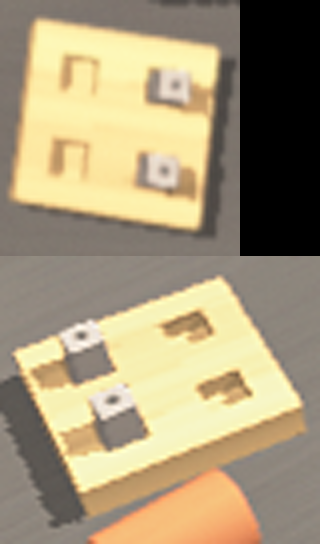

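The force rose steadily to 7.9 N with nothing moving, so the stop is fully backed off. The blanks are still in the pockets. I'll pick and place the first one with force checks.

```bash
cat >> h.py <<'E'
def pick(xy,yaw,z=19.5):
    grip(34); goto([*xy,90],[180,0,yaw]); move_l([*xy,z],speed=90)
    grip(10,45); g0=get_obs()["grip_width"]; move_l([*xy,95],speed=120); print("picked",g0,get_obs()["grip_width"])
def place(y,dx=0,z=43.8):
    p=w(BED,(dx,y,0))[:2]; goto([*p,105],[180,0,BEDYAW]); print("w",get_obs()["grip_width"]); f0=F()[2]
    move_l([*p,z+8],speed=80)
    for zz in np.arange(z+7,z-.1,-1):
        move_l([*p,zz],speed=40); f=F()[2]-f0
        if f>6: print("contact at",zz,f); break
    print("final",zz,f,get_obs()["grip_width"]); return p,zz
E
python3 - <<'E'
from h import *
for c,m in ((565,181.5),(630,184)): print(unproj(((c+.5)/4-.5+135,(m+.5)/4-.5+225),"top",38).round(1))
print(w(BED,(0,5,0)),w(BED,(0,-35,0)))
pick((562,-318.3),-8.55)
p,zz=place(-35)
snap("pl1.png",top=(235,305,230,330),scene=(135,225,208,310),f=4); print(get_obs()["t"])
E
```

```text
[496.1   7.1  38. ]
[495.  -30.1  38. ]
[497.81349025   7.59871183   0.        ] [496.90556823 -32.39098281   0.        ]
picked 16.694612538299907 17.1154698271676
w 16.55690790855122
final 43.8 2.167696606729598 16.699766401327164
60.1583
```

View pics/pl1.png

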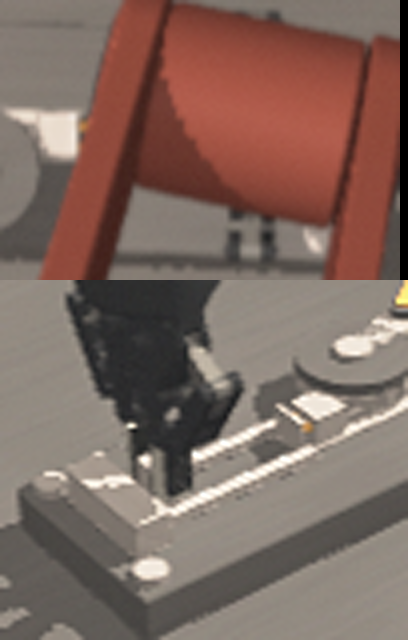

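The gripper holds the blank at the jaw end of the channel and met no rail. I'll release it and look while moving to the second blank.

```bash
python3 - <<'E'
from h import *
p=w(BED,(0,-35,0))[:2]
move_l([*p,43.3],speed=20); grip(30); move_l([*p,105],speed=120)
pick((512.5,-310.4),-8.55)
snap("pl2.png",top=(235,305,230,330),scene=(135,225,208,310),f=4); print(get_obs()["t"])
E
```

```text
picked 16.492884556670905 16.83051164836365
64.7583
```

View pics/pl2.png

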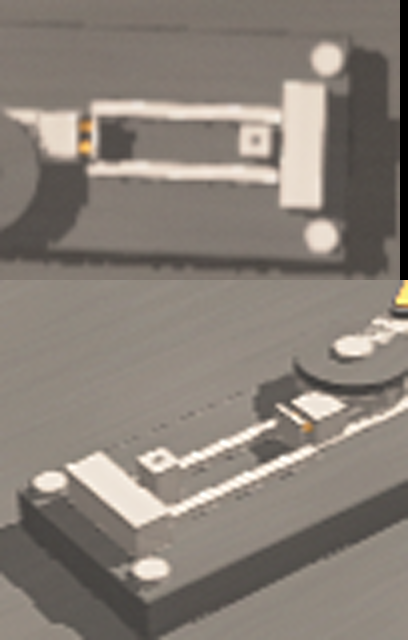

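The first blank stands upright and centred between the rails at crop (256,141). Now I'll place the second and look again.

```bash
python3 - <<'E'
from h import *
p,zz=place(-10)
move_l([*p,zz-.5],speed=20); grip(30); move_l([*p,110],speed=120)
goto([430,-200,250],[180,0,0])
snap("pl3.png",top=(225,310,135,330),scene=(125,225,208,365)); print(get_obs()["t"])
E
```

```text
w 16.5603599046739
final 43.8 -0.15597260336138496 16.42976248758349
71.05
```

View pics/pl3.png

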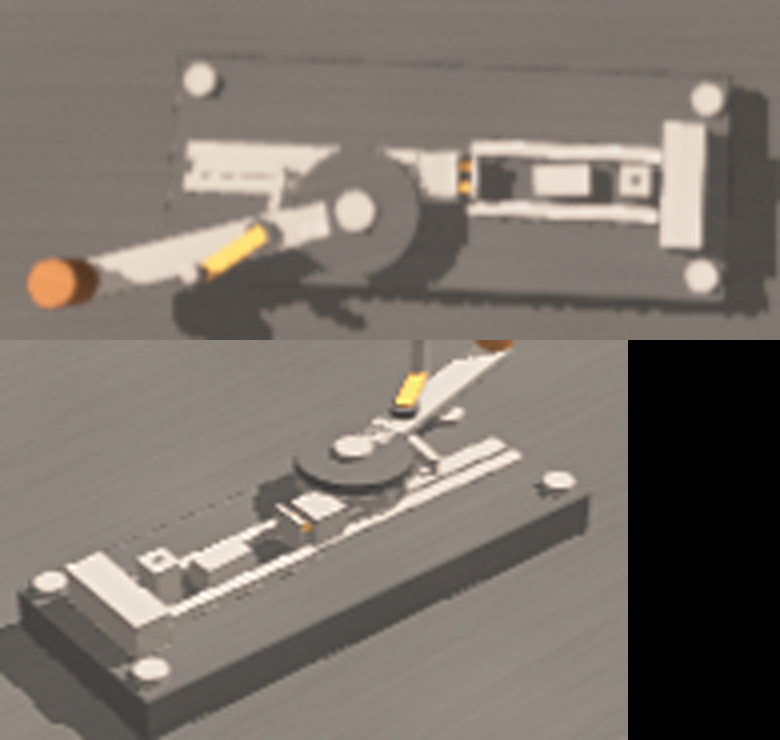

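The second blank toppled on release. It now lies lengthwise along the channel, centred between the rails at crop (562,180), so it is in line and not crosswise. That satisfies the task, so I'll leave it. Next is flipping the lever back and two safe strokes (at most 43 mm of the roughly 54 mm free travel).

```bash
python3 - <<'E'
from h import *
k=unproj((57.5/4-.5+135,285.5/4-.5+225),"top",103)[:2]-PV; phi=np.degrees(np.arctan2(k[1],k[0])); print(phi,np.hypot(*k))
pin=PV+54*unit(phi)+38*unit(phi+20); fin=PV+54*unit(phi)+38*unit(phi-20); u=unit(phi-90); end=fin+13*u
print(pin,unproj((193.5/4-.5+135,275.5/4-.5+225),"top",93)[:2])
yaw=phi-90
grip(30); goto([*pin,150],[180,0,yaw]); move_l([*pin,73],speed=80)
for s in np.linspace(0,1,7)[1:]: move_l([*(pin+s*(end-pin)),73],speed=40); print(F().round(1))
move_l([*(end-4*u),73],speed=60); move_l([*(end-4*u),160])
goto([430,-200,250],[180,0,0])
snap("lev2.png",top=(225,310,135,330)); print(get_obs()["t"])
E
```

```text
105.51893129838072 157.0351947100529
[441.87500216 206.06037035] [442.25119803 204.30895994]
[-0.1 -0.1 -0. ]
[-0.8  0.6 -0.4]
[-1.2  1.  -0.7]
[ 0.4 -0.8 -0.3]
[0.1 0.3 0.6]
[-1.  -0.5 -0.3]
78.375
```

View pics/lev2.png

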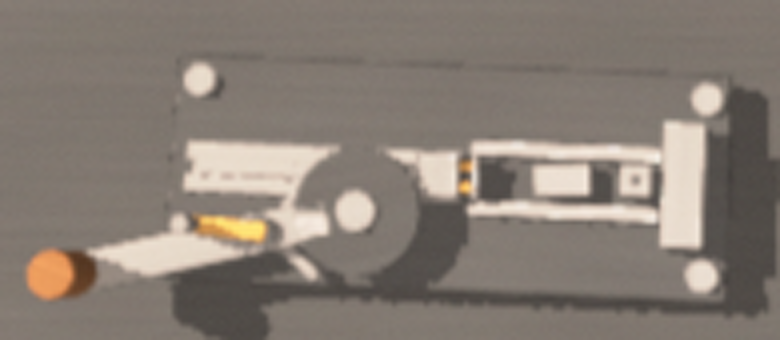

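The lever is on the clamping side, with the pin at crop (180,222). Now the clamp strokes.

```bash
python3 - <<'E'
from h import *
grip(36)
q,a=kpose(103.5,150); goto(q,a); q,a=kpose(103.5); move_l(q,a,speed=80)
p,k=swing(103.5,119.6,6)
for i in range(2):
    p,k=swing(p,57.8,4); print(get_obs()["t"],p,k)
    if p>58.5: break
    p,_=swing(p,119.6,8)
q,a=kpose(p-2); move_l(q,a)
snap("c1.png",top=(225,310,135,330),scene=(125,225,208,365)); print(get_obs()["t"])
E
```

```text
86.2083 57.8 [0.4, 1.0, 0.0, 0.8, 1.3, 0.1, 0.3, 0.1, -0.6, 0.2, 0.5, 0.4, 0.0, -0.4, -0.4, 0.5]
92.5417 57.8 [0.6, -0.3, -0.1, -0.3, 0.8, -0.2, -0.6, 0.3, 0.6, -0.2, 0.3, -0.3, -0.3, -0.3, 0.3, 0.2]
95.225
```

View pics/c1.png

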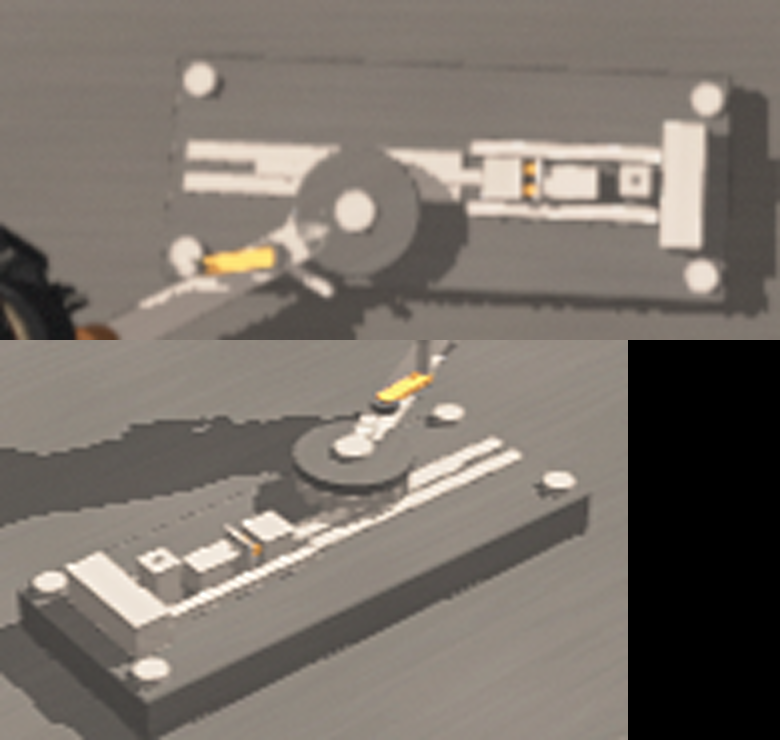

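The stop's face has reached the lying blank and the row is in line. From here I use fine strokes with a force limit.

```bash
python3 - <<'E'
from h import *
p=117.6
p,k=swing(p,57.8,2,fmax=6.3); print(get_obs()["t"],p,k)
q,a=kpose(p+2); move_l(q,a)
snap("c2.png",top=(225,310,225,330),scene=(125,225,208,310)); print(get_obs()["t"])
E
```

```text
102.725 57.8 [-0.2, 0.3, 0.5, -0.4, 0.9, 2.0, 0.8, 1.1, 1.0, 0.4, 1.4, 1.6, 0.0, 1.1, 0.3, 1.3, 0.3, 1.1, 0.6, 0.6, 0.8, 0.4, 1.2, 0.9, 0.9, 0.9, -0.3, 1.6, 0.8, 1.5]
103.075
```

View pics/c2.png

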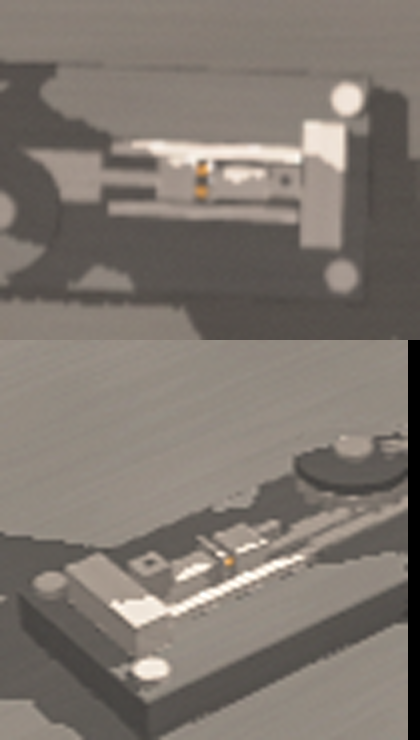

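The row is closed up with blank 1 upright at the jaw, and the face's springs still look extended. Now the final tightening stroke.

```bash
python3 - <<'E'
from h import *
p=59.8
p,_=swing(p,119.6,8)
p,k=swing(p,57.8,1,fmax=6.3); print(get_obs()["t"],p,k)
E
```

```text
112.9083 89.69677419354838 [0.3, 0.5, 0.5, -0.1, 0.7, -0.2, 0.5, -0.8, 0.5, 1.3, 1.4, 2.6, 1.7, 1.7, 3.5, 2.0, 2.0, 2.5, 3.3, 2.5, 2.8, 2.0, 2.8, 2.8, 3.6, 3.8, 4.7, 5.9, 5.3, 7.6]
```

```bash
python3 - <<'E'
from h import *
p=89.7
q,a=kpose(p+2.2); move_l(q,a); q,a=kpose(p+2.2,160); move_l(q,a)
goto([430,-220,260],[180,0,0])
snap("c3.png",top=(225,310,225,330),scene=(125,225,208,310)); print(get_obs()["t"])
E
```

```text
115.825
```

View pics/c3.png

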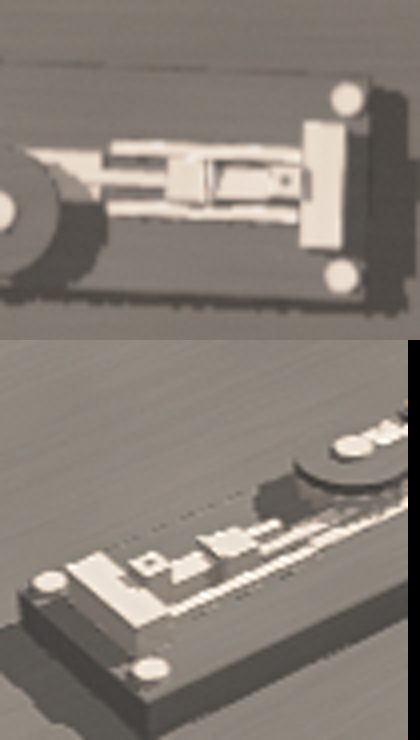

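The orange springs are gone, so the face is pushed fully in. The row (upright blank at the jaw, lengthwise blank behind it) is tight between jaw and stop. Handing in.

```bash
python3 -c "
from station import *
print(sign_off(),get_obs()['t'])"
```

```text
the job is handed in; nothing more can be done
the job is handed in; nothing more can be done
```

The job is done and handed in at about 116 s of the 210 s: both blanks are clamped in the channel between the jaw and the stop. There were two blanks at this start.

- **Backing off:** I flipped the lever and swung the handle until the stop would go no further. A firm extra push rose to 7.9 N. The gap then measured about 105 mm in the picture, against 104 mm for fully off.
- **Blanks:** Blank 1 stands upright against the jaw. The second blank toppled as I released it and lies lengthwise in the channel, in line with the row and not crosswise. I left it that way because the task only rules out crosswise; it was turned very slightly in the last picture.
- **Clamping:** I flipped the lever back and worked the handle until it stalled at 7.6 N. In the last picture the face's orange springs are completely hidden, so I judge it fully pushed in. That is read from the picture and the force, not measured directly.
- **Other objects:** The shoes, creaser and mallet were not touched on purpose. I took no final picture of them.

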